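# Clip the spindle of the thread stand

## Task

The steel spindle of the thread stand is loose lengthways: take the red-handled spring clip out of its wooden rest and press it jaws-down onto the groove near the free end of the spindle until it snaps fully home, then let go of it. Where the groove lies along the spindle has to be found by feel or by eye; press only gently on the plain part of the spindle, never force the clip, and leave the other things on the table where they are.

Things in the scene. Friction and masses are not known exactly. Their poses are not given: they have to be found in the camera images.
- clip: Spring clip with red handle, 34 x 16 x 78 mm, upright in the slot of clip_rest; lifts straight up. Origin: centre of the 14 mm bore its jaws embrace; z up through the handle, y along the bore (same both ways round). Red bridge 34 x 16 mm (x, y) from 15 to 21 mm above the origin; under it a steel saddle, 6 mm thick in y, its underside 7 mm above the origin.
- clip_handle (a point): Centre of the clip's red handle tab, 43 mm above the clip's origin, axes as the clip's. The tab measures 26 mm in x and 12 mm in y, and stands from 21 to 64 mm above the origin.
- clip_throat (a point): Middle of the throat between the clip's two steel jaws, 5 mm below the clip's origin. The jaws are 6 mm thick in y and turn on springs: gap in x 10 mm at rest, at most 15 mm when forced. Below the throat they flare to 21 mm, ending 14 mm below the origin.
- clip_rest: Fixed beech block 76 x 60 x 42 mm (foot 82 x 66 mm) with a slot 36 x 8 mm along its x, 32 mm deep, in the middle of the top. Origin: centre of its underside, z up.
- stand: Fixed thread stand on a plywood base 90 x 190 x 12 mm; origin at the centre of its underside, z up. A horizontal steel spindle, 20 mm thick, runs along its y at 65 mm height through two aluminium uprights (34 mm wide, tops at 79 mm, outer face of the near one at y = -58 mm) and two spools between them (tops at 83 mm). Its plain free end points to -y; a black head is at the other end.
- groove_inmost (a point): Point on the spindle's axis, axes as stand (y along the spindle, z up), where the groove's middle would be with the spindle pushed fully in. The groove now stands 4 to 28 mm from there towards -y (the free end): how far is not measured, and about 10 N of friction holds it. The groove is 9 mm wide, 14 mm in diameter; plain 20 mm spindle on both sides, 30 mm of it out to the free end.
- spindle_top (a point): Point on top of the plain spindle, 10 mm above groove_inmost. Pushed straight down, y along the spindle, the clip stops on plain spindle with its origin about 15 mm above the axis; over the groove it first touches at about 10 mm, then a push of 6 to 10 N snaps it down until the origin is on the axis and the saddle on the groove's floor. Over 30 N between clip and stand is forcing it.
- glue_bottle: White glue bottle with orange tip, 47 mm across, 135 mm tall, loose bystander; origin at the centre of its underside.
- linen_tape: Roll of cream-coloured tape lying flat, 73 x 19 mm, loose bystander; origin at the centre of its underside.
- beeswax: Yellow round cake of wax, 44 x 16 mm, loose bystander; origin at the centre of its underside.
- eraser: Blue and white eraser, 39 x 45 x 13 mm, loose bystander; origin at the centre of its underside.
- paste_jar: Glass jar of white paste, 58 x 66 mm, loose bystander; origin at the centre of its underside.
There are look-alikes about, which are no part of the job. Leave any yellow look-alike of the clip_rest alone.

How it is judged:
By the outcome, as a careful person would: the job done as asked, in the order asked, and still so for the second after the job is handed in, with the robot touching nothing.
It also fails if it takes over 58 s, if anything falls off the work surface, if the arm or the gripper's body presses on something with over 40 N, if the wrist force passes 120 N, or if a joint passes its speed limit or range.

## Robot

A 7-joint arm with a two-finger parallel gripper is mounted at the origin on a cart in front of the work surface, level with it; the furniture and walls round the work are solid. World frame = base frame: x ahead of the robot, y to its left, z up, the work surface at z = 0. Lengths are in m, angles in degrees, forces in N, time in s.
With the tool pointing down it reaches from about 0.4 to 0.925 m from the base axis. Payload 5.6 kg.
Tool frame: the origin (TCP) lies midway between the tips of the shut fingers; the grasp point (between the pads) lies ctrl.pinch_z behind it (ctrl.pinch_z is the distance from the TCP to the grasp point, in m); z points along the fingers, y is the line along which they close (so a half turn about z gives the same grasp; the last joint's range is limited). The gripper opens to 85 mm and grips with 20 to 120 N. Pads are 22 mm wide; open, the fingers measure 114 mm over their backs; the gripper's body (76 mm by 85 mm) begins 54 mm behind the grasp point. The pads swing forward as they close: fully open they stand 13 mm farther back than shut.
Start: joints at [-77.177, 26.786, -0.665, 91.828, 0.344, 61.387, -3.226], TCP at [0.171, 0.627, 0.231] pointing down, gripper open.
Joint ranges: [-144.91, 144.91], [-17.63, 115.5], [-89.93, 88.59], [15.96, 139.68], [-74.01, 254.01], [8.47, 105.57], [-167.45, 167.45]. Speed limits (degrees/s): [147.25, 147.25, 180, 180, 180, 180, 180].

## Interface

Orientations are given as [roll, pitch, yaw] about the fixed x, y, z axes, in that order (R = Rz(yaw) Ry(pitch) Rx(roll)).
In Python, from rig import ctrl gives the robot as it stands. The module is installed in compiled form; this text tells all that it offers.
- The arm moves only by the shell command python3 -m creep 'ROWS' [OPENING] [FORCE]. ROWS is JSON, a list that holds one entry, the list of rows, each a list of 6 numbers: the shift along the tool's x, y, z in m, then the turn, a rotation vector about the tool's x, y, z in degrees. In form: [[[x, y, z, wx, wy, wz], ...]]. A call has 1 to 10 rows; each row is the pose to reach, as a shift and turn from the pose commanded when the call began, along the tool's axes at that moment; what a row does not reach only later rows make up. A row lasts 1/10 s, in which the tool goes at most 50 mm and 8.59 degrees, less where a joint would pass 70% of its speed; a pose out of reach is approached as far as the arm can. A call with a gripper value outside its range is refused whole. OPENING is the finger opening in m, from 0 to 0.0854, set as the call begins (- or left out, the last holds). The fingers move at their own pace and stop on an object; FORCE is the grip in N (left out, the last holds). Time passes only in rows, so rows that repeat a pose let the fingers close. It gives the time, the measured TCP pose, the force, the opening and the grip force at its end, in the units of the state.
- ctrl.state(): the state, without advancing time (a new reading comes with each control period).
- ctrl.capture(name): name is "scene" or "top"; returns a dict with "frame" (480x640x3 uint8, red, green, blue), "K" (3x3 intrinsics, pixels), "T" (4x4, takes a point from camera to world coordinates). Camera axes: x right, y up, looking along -z (the intrinsics and any distortion apply to the point x, -y, -z); pixel columns grow to the right and rows downward; lengths in m; the calibration is good to about 2 mm. A picture is of the moment at which its call begins. There is no depth.
- ctrl.job_done(): hands the job in; it is judged then, once.
The state is a dict: "time_s": time; "joint_positions": joint angles; "qd": joint speeds; "joint_torque": joint torques, N m; "position": TCP position; "eef_rot": TCP orientation; "wrist_force": force on the tool from outside, world axes, zero at the start; "ft_torque": the same for the moment, N m; "grip_width": opening from 0.0 (shut) to 1.0 (fully open); "finger_force": force on a finger pad.
Only numpy, scipy, OpenCV 4.12 (cv2) and the standard library are available. Lean on these libraries where they do the work, as an engineer would, in place of code of your own. Each camera call takes 0.05 s, during which the arm holds its last target. There are 200 camera calls.

## Working session

There is one attempt and no reset: what is moved stays moved. The work goes in short steps, Python scripts to look and compute and a shell command to move; the robot and the scene stay as the last step left them, time stands still between calls to the robot, and variables do not carry over. Pictures are saved under pics/ and viewed, at most 10 in all, crops included, and the job is handed in when it is done.

```bash
mkdir -p pics; python3 - <<'E'
from rig import ctrl
import cv2,numpy as np
s=ctrl.state();print(s,ctrl.pinch_z)
for n in("scene","top"):
    c=ctrl.capture(n);cv2.imwrite(f"pics/{n}0.png",c["frame"][:,:,::-1]);print(n,c["K"],c["T"],[k for k in c])
    np.savez(f"{n}0.npz",**{k:c[k] for k in("frame","K","T")})
E
```

```text
{'time_s': 0.0, 'joint_positions': array([-77.17651823,  26.8357733 ,  -0.66568376,  91.88214346,
         0.34530979,  61.38683346,  -3.22404348]), 'qd': array([-0.02087852, -0.02205441, -0.04433773,  0.08014985,  0.07189385,
        0.02519013,  0.01976347]), 'joint_torque': array([ 3.26916243e-04, -5.32373428e+01,  2.16200750e-02, -2.51307964e+01,
        1.14226079e-02,  7.84291711e-03,  3.17449107e-06]), 'position': array([0.1712918 , 0.62643317, 0.23033208]), 'eef_rot': array([-1.79897533e+02,  8.10885950e-03,  1.64712389e+02]), 'wrist_force': array([ 0.05443127,  0.4610368 , -0.11444282]), 'ft_torque': array([ 0.01712925, -0.04579321, -0.03687209]), 'finger_force': 0.0, 'grip_width': 0.9974959049922782} 0.0187
scene [[435.85886323   0.         318.74259822]
 [  0.         435.85886323 241.3670697 ]
 [  0.           0.           1.        ]] [[ 0.90918681  0.26467632 -0.3214433   0.22810097]
 [-0.41604012  0.60900926 -0.6752913  -0.65078898]
 [ 0.01702833  0.74769925  0.66381915  0.67807973]
 [ 0.          0.          0.          1.        ]] ['frame', 'K', 'T']
top [[556.46502677   0.         315.66832577]
 [  0.         556.46502677 237.89625362]
 [  0.           0.           1.        ]] [[ 0.02221755  0.97418484 -0.22465591  0.27971967]
 [-0.99975164  0.02204129 -0.00329281 -0.02544282]
 [ 0.0017439   0.22467327  0.97443259  1.22541434]
 [ 0.          0.          0.          1.        ]] ['frame', 'K', 'T']
```

View pics/scene0.png

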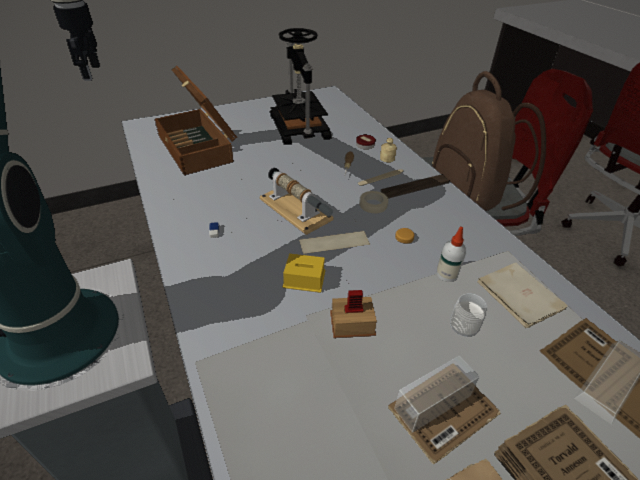

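View pics/top0.png

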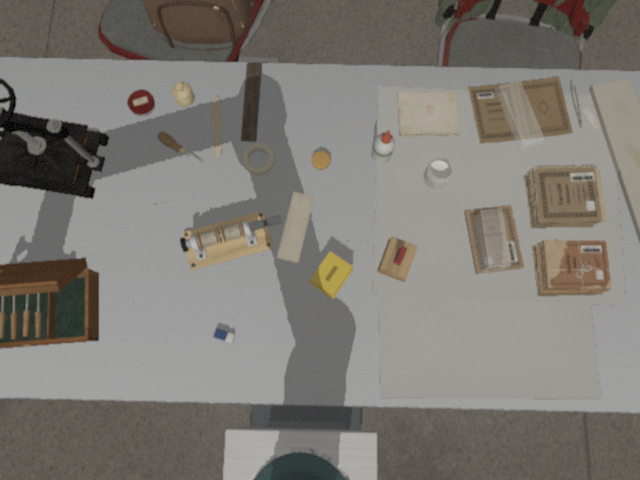

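The real rest is the beech block with the red clip: top (398,258), scene (354,316). The yellow look-alike is at top (331,274), scene (305,273), and I'll leave it alone. The stand is at top (228,241), with its free end to the right at about (280,220). Next is an enlarged crop to confirm this.

```bash
python3 - <<'E'
import cv2,numpy as np
t=cv2.imread("pics/top0.png");s=cv2.imread("pics/scene0.png")
def cr(im,x,y,w,h,W,H):
    c=cv2.resize(im[y:y+h,x:x+w],(W,H),interpolation=cv2.INTER_CUBIC)
    k=W/w
    for i in range(0,w,10): cv2.line(c,(int(i*k),0),(int(i*k),8 if (x+i)%50 else 18),(0,0,255),1)
    for i in range(0,h,10): cv2.line(c,(0,int(i*k)),(8 if (y+i)%50 else 18,int(i*k)),(0,0,255),1)
    return c
# k=8 for rest, k=4 stand -> 
a=cr(t,370,230,50,60,400,480)[:300*1] if 0 else cr(t,373,233,50,50,300,300)
b=cr(t,180,200,110,66,500,300)
c=cr(s,325,285,50,50,300,300) if 0 else cr(s,324,284,60,60,300,300)
d=cr(s,255,160,85,51,500,300)
cv2.imwrite("pics/crop1.png",np.vstack([np.hstack([a,b]),np.hstack([c,d])]))
E
```

```text
(no output)
```

View pics/crop1.png

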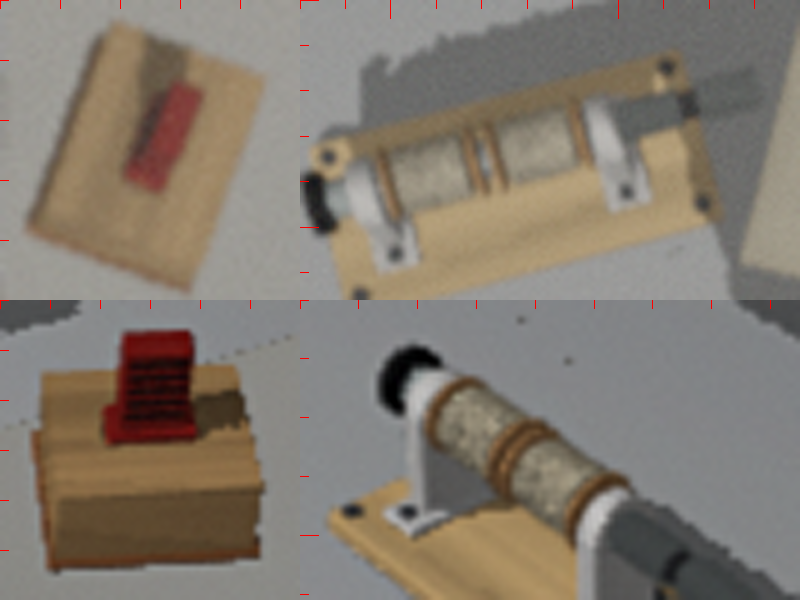

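The crop confirms it: the red clip stands upright in the beech rest, with its handle top at about (400.1,255.8) in the top view. The groove shows as a dark band on the spindle at about top (265.8,222.7). Next I'll turn these into positions.

```bash
cat > h.py <<'E'
import numpy as np
C={n:np.load(f"{n}0.npz") for n in("top","scene")}
def bp(n,u,v,z):
    K,T=C[n]["K"],C[n]["T"]
    d=np.array([(u-K[0,2])/K[0,0],-(v-K[1,2])/K[1,1],-1]); d=T[:3,:3]@d
    o=T[:3,3]; return o+d*(z-o[2])/d[2]
def pr(n,p):
    K,T=C[n]["K"],C[n]["T"]; q=T[:3,:3].T@(np.asarray(p)-T[:3,3]); return np.array([K[0,2]+K[0,0]*q[0]/-q[2],K[1,2]-K[1,1]*q[1]/-q[2]])
E
python3 - <<'E'
from h import *
np.set_printoptions(precision=4,suppress=True)
T=lambda x,y:(373+x/6,233+y/6)
print("handle top")
P=np.array([bp("top",*T(*c),.091) for c in[(167,83),(203,92),(160,192),(123,178)]]);print(P,P.mean(0))
print("rest top");P=np.array([bp("top",*T(*c),.042) for c in[(120,22),(265,75),(190,290),(42,228)]]);print(P,P.mean(0),np.linalg.norm(np.diff(P,axis=0),axis=1))
S=lambda x,y:(324+x/5,284+(y-300)/5)
print("scene handle top front edge",bp("scene",*S(122,333),.091),bp("scene",*S(193,333),.091),"bridge bot",bp("scene",*S(103,440),.042),bp("scene",*S(195,443),.042))
print("block front top",bp("scene",*S(50,494),.042),bp("scene",*S(262,488),.042),"back",bp("scene",*S(40,374),.042),bp("scene",*S(238,366),.042))
B=lambda x,y:(180+(x-300)/4.545,200+y/4.545)
print("groove",bp("top",*B(690,103),.072),"upper/lower edges",bp("top",*B(690,92),.065),bp("top",*B(690,117),.065))
print("spindle end",bp("top",*B(757,68),.065),bp("top",*B(760,103),.065),"head",bp("top",*B(318,205),.065))
D=lambda x,y:(255+(x-300)/5.88,160+(y-300)/5.88)
print("groove scene",bp("scene",*D(676,568),.072), "edges")
print("base corners top",[bp("top",*B(*c),.012) for c in[(680,52),(722,218)]])
print("upright near top centre",bp("top",*B(598,108),.079))
E
```

```text
handle top
[[ 0.5262 -0.1996  0.091 ]
 [ 0.5232 -0.212   0.091 ]
 [ 0.4876 -0.1967  0.091 ]
 [ 0.4923 -0.184   0.091 ]] [ 0.5073 -0.198   0.091 ]
rest top
[[ 0.5591 -0.1902  0.042 ]
 [ 0.5406 -0.2427  0.042 ]
 [ 0.4613 -0.2144  0.042 ]
 [ 0.4826 -0.1616  0.042 ]] [ 0.5109 -0.2022  0.042 ] [0.0556 0.0842 0.0569]
scene handle top front edge [ 0.5058 -0.1965  0.091 ] [ 0.5293 -0.2068  0.091 ] bridge bot [ 0.4979 -0.203   0.042 ] [ 0.5286 -0.2181  0.042 ]
block front top [ 0.4688 -0.2175  0.042 ] [ 0.5409 -0.2464  0.042 ] back [ 0.4905 -0.1645  0.042 ] [ 0.5621 -0.1916  0.042 ]
groove [0.5767 0.0859 0.072 ] upper/lower edges [0.5839 0.0868 0.065 ] [0.5716 0.0863 0.065 ]
spindle end [0.5964 0.0555 0.065 ] [0.5792 0.0534 0.065 ] head [0.5251 0.259  0.065 ]
groove scene [0.5738 0.0787 0.072 ] edges
base corners top [array([0.6182, 0.0978, 0.012 ]), array([0.5343, 0.0735, 0.012 ])]
upright near top centre [0.5715 0.1281 0.079 ]
```

```bash
cat > ov.py <<'E'
from h import *
import cv2
from scipy.spatial.transform import Rotation as R
def W(o,yaw,p): return R.from_euler('z',yaw,degrees=True).apply(np.atleast_2d(p))+np.array([o[0],o[1],0])
def box(x,y,z): return [(a*x/2,b*y/2,z) for a,b in((-1,-1),(1,-1),(1,1),(-1,1))]
E
cat > ov1.py <<'E'
from ov import *
st=((.549,.1766),17.); rs=((.5145,-.2035),-21.5)
L=[(W(*st,box(.09,.19,.012)),(0,255,0)),(W(*st,[(0,-.058,.065),(0,-.095,.065)]),(0,255,255)),
 (W(*st,[(.010,-.058,.065),(.010,-.129,.065),(-.010,-.129,.065),(-.010,-.058,.065)]),(255,255,0)),
 (W(*rs,box(.076,.060,.042)),(0,255,0)),(W(*rs,box(.026,.012,.091)),(255,255,0)),(W(*rs,box(.034,.016,.048)),(255,0,255))]
def cr(n,x,y,w,h,W_,H):
    im=C[n]["frame"][y:y+h,x:x+w,::-1]; k=W_/w
    c=cv2.resize(im,(W_,H),interpolation=cv2.INTER_CUBIC); c=cv2.convertScaleAbs(c,alpha=1.4,beta=10)
    for P,col in L:
        q=np.array([((pr(n,p)-[x,y]+.5)*k) for p in P]).astype(int); cv2.polylines(c,[q.reshape(-1,1,2)],True,col,1)
    return c
cv2.imwrite("pics/ov1.png",np.vstack([np.hstack([cr("top",373,233,50,50,300,300),cr("top",225,200,70,42,500,300)]),np.hstack([cr("scene",324,284,60,60,300,300),cr("scene",272,175,70,60,350,300),np.zeros((300,150,3),np.uint8)])]))
E
python3 ov1.py
```

```text
(no output)
```

View pics/ov1.png

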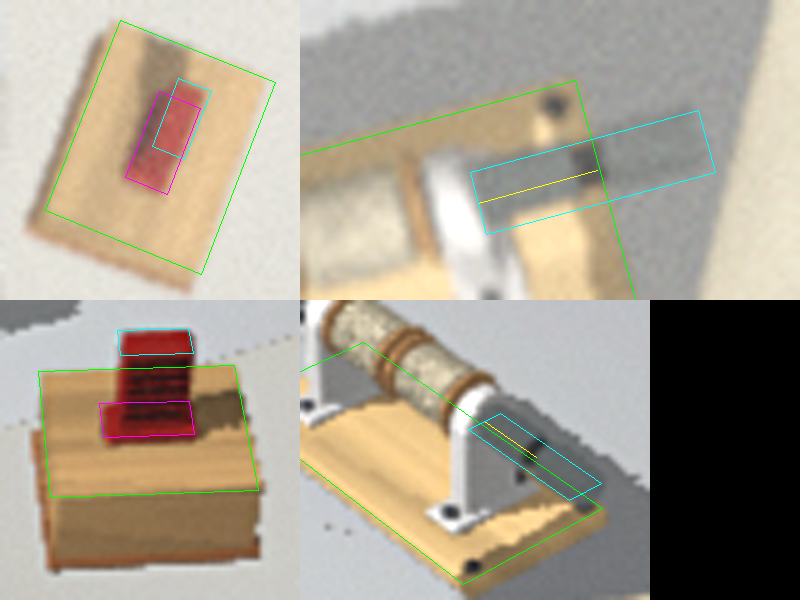

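The overlay matches both views to about 1 px. The rest is at about (0.513,-0.2025) with yaw -21.5, and the groove is at about stand y = -94 mm. Now I'll start moving.

```bash
cat > go.py <<'E'
import sys,numpy as np
from rig import ctrl
from scipy.spatial.transform import Rotation as R
def rel(p,yaw,s=None,base=None):
    s=s or ctrl.state(); R0=R.from_euler('xyz',s["eef_rot"],degrees=True); p0=s["position"]
    if base: p0=np.array(base[:3]);R0=R.from_euler('xyz',[180,0,base[3]],degrees=True)
    t=R.from_euler('xyz',[180,0,yaw],degrees=True)
    return np.round(R0.inv().apply(np.array(p)-p0),4).tolist(),np.round((R0.inv()*t).as_rotvec(degrees=True),2).tolist()
if __name__=="__main__":
    a=list(map(float,sys.argv[1:])); print(rel(a[:3],a[3],base=a[4:] or None))
E
python3 go.py .45 .30 .28 158.5; python3 go.py .513 -.2025 .20 158.5 .45 .30 .28 158.5
```

```text
([-0.3549, -0.2415, -0.0491], [-0.09, 0.01, 6.21])
([-0.2428, -0.4444, 0.08], [0.0, 0.0, 0.0])
```

```bash
python3 -m creep '[[[-0.355,-0.2415,-0.049,-0.1,0,6.2],[-0.355,-0.2415,-0.049,-0.1,0,6.2],[-0.355,-0.2415,-0.049,-0.1,0,6.2],[-0.355,-0.2415,-0.049,-0.1,0,6.2],[-0.355,-0.2415,-0.049,-0.1,0,6.2],[-0.355,-0.2415,-0.049,-0.1,0,6.2],[-0.355,-0.2415,-0.049,-0.1,0,6.2],[-0.355,-0.2415,-0.049,-0.1,0,6.2],[-0.355,-0.2415,-0.049,-0.1,0,6.2],[-0.355,-0.2415,-0.049,-0.1,0,6.2]]]' 0.045 30; python3 go.py .513 -.2025 .20 158.5
```

```text
time_s: 1.1
position: [0.4538, 0.2954, 0.2808]
eef_rot: [179.9, 0.1, 158.0]
wrist_force: [0.4, -0.1, 0.3]
grip_width: 0.524
finger_force: 0.0
([-0.2413, -0.4395, 0.0808], [0.07, 0.14, -0.52])
```

```bash
python3 -m creep '[[[-0.242,-0.442,0.08,0,0,0],[-0.242,-0.442,0.08,0,0,0],[-0.242,-0.442,0.08,0,0,0],[-0.242,-0.442,0.08,0,0,0],[-0.242,-0.442,0.08,0,0,0],[-0.242,-0.442,0.08,0,0,0],[-0.242,-0.442,0.08,0,0,0],[-0.242,-0.442,0.08,0,0,0],[-0.242,-0.442,0.08,0,0,0],[-0.242,-0.442,0.08,0,0,0]]]'; python3 -m creep '[[[0,-0.0,0,0,0,0],[0,0,0,0,0,0],[0,0,0,0,0,0]]]';python3 go.py .513 -.2025 .12 158.5
```

```text
time_s: 2.1
position: [0.5123, -0.19, 0.2005]
eef_rot: [179.9, -0.0, 158.6]
wrist_force: [1.0, 0.8, 0.4]
grip_width: 0.531
finger_force: 0.0
time_s: 2.4
position: [0.5123, -0.1874, 0.2008]
eef_rot: [179.8, -0.1, 158.6]
wrist_force: [-0.4, 0.6, -0.2]
grip_width: 0.524
finger_force: 0.0
([-0.0062, -0.014, 0.0807], [0.15, -0.07, 0.14])
```

```bash
python3 -m creep '[[[-0.006,-0.014,0.04,0.1,0,0],[-0.006,-0.014,0.08,0.1,0,0],[-0.006,-0.014,0.08,0.1,0,0],[-0.006,-0.014,0.08,0.1,0,0]]]'; python3 - <<'E'
from rig import ctrl
import cv2,numpy as np
o=[]
for n,x,y,w in(("scene",310,240,80),("top",360,210,80)):
    f=ctrl.capture(n)["frame"][y:y+w,x:x+w,::-1]; o.append(cv2.convertScaleAbs(cv2.resize(f,(400,400),interpolation=cv2.INTER_CUBIC),alpha=1.4))
cv2.imwrite("pics/g1.png",np.hstack(o))
E
```

```text
time_s: 2.8
position: [0.513, -0.2028, 0.1215]
eef_rot: [180.0, -0.1, 158.6]
wrist_force: [-0.3, -0.3, -0.4]
grip_width: 0.525
finger_force: 0.0
```

View pics/g1.png

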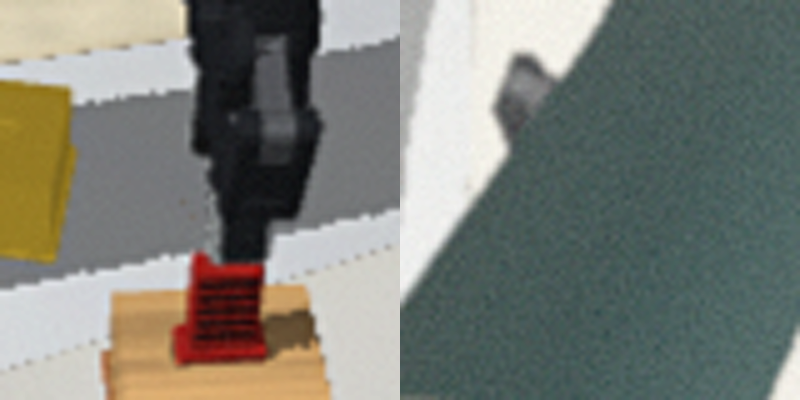

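```bash
python3 - <<'E'
from h import *
f=lambda p:(pr("scene",p)-[310,240]+.5)*5
u=np.array([-.3665,-.9304,0]);x=np.array([.9304,-.3665,0])
for z in(.1215,.1265):print("near tip",z,f(np.array([.513,-.2028,z])+.0224*u),f(np.array([.513,-.2028,z])+.0224*u+.011*x),f(np.array([.513,-.2028,z])+.0224*u-.011*x))
c=np.array([.513,-.2025,.091])
for sx,sy in((-1,-1),(1,-1),(1,1),(-1,1)):print(f(c-sy*.006*u+sx*.013*x))
E
```

```text
near tip 0.1215 [234.05332686 250.89509197] [265.93208593 249.97235316] [202.12609826 251.81923375]
near tip 0.1265 [235.14137917 241.01594806] [267.16150436 240.09662569] [203.07235201 241.93667444]
[185.74269264 274.64950838]
[258.0089644  272.51931825]
[253.82106414 247.54210491]
[182.36893018 249.60557183]
```

The scene view shows the fingers straddling the handle, which spans about x 190–265 in the crop. The finger centre is at about 240, so a 2 mm shift is needed.

```bash
python3 -m creep '[[[-0.002,0,0.02,0,0,0],[-0.002,0,0.04,0,0,0],[-0.002,0,0.055,0,0,0],[-0.002,0,0.062,0,0,0],[-0.002,0,0.068,0,0,0],[-0.002,0,0.068,0,0,0]]]' && python3 -m creep '[[[0,0,0,0,0,0],[0,0,0,0,0,0],[0,0,0,0,0,0],[0,0,0,0,0,0],[0,0,0,0,0,0]]]' 0.0 60
```

```text
time_s: 3.5
position: [0.5146, -0.2051, 0.0531]
eef_rot: [180.0, -0.0, 158.5]
wrist_force: [-0.7, 0.4, 0.1]
grip_width: 0.528
finger_force: 0.0
time_s: 4.0
position: [0.5155, -0.204, 0.0536]
eef_rot: [179.9, 0.0, 158.6]
wrist_force: [1.9, 5.0, 2.8]
grip_width: 0.128
finger_force: 59.8
```

```bash
python3 -m creep '[[[0,0,-0.01,0,0,0],[0,0,-0.02,0,0,0],[0,0,-0.03,0,0,0],[0,0,-0.045,0,0,0],[0,0,-0.065,0,0,0],[0,0,-0.09,0,0,0],[0,0,-0.12,0,0,0],[0,0,-0.15,0,0,0],[0,0,-0.16,0,0,0],[0,0,-0.16,0,0,0]]]' && python3 -c "
from go import *
print(rel([.574,.090,.24],197));print(ctrl.state()['joint_positions'])"
```

```text
time_s: 5.0
position: [0.5152, -0.2065, 0.2151]
eef_rot: [180.0, 0.2, 158.4]
wrist_force: [-0.4, 0.0, -0.8]
grip_width: 0.129
finger_force: 59.5
([0.0541, 0.2974, -0.0251], [-0.07, 0.23, -38.56])
[ -4.67435303  19.49475999  28.48785785 107.95346215 -11.21021238
  55.04506893  97.30113185]
```

```bash
python3 -m creep '[[[0.055,0.298,-0.02,0,0,-38.6],[0.055,0.298,-0.02,0,0,-38.6],[0.055,0.298,-0.02,0,0,-38.6],[0.055,0.298,-0.02,0,0,-38.6],[0.055,0.298,-0.02,0,0,-38.6],[0.055,0.298,-0.02,0,0,-38.6],[0.055,0.298,-0.02,0,0,-38.6],[0.055,0.298,-0.02,0,0,-38.6],[0.055,0.298,-0.02,0,0,-38.6],[0.055,0.298,-0.02,0,0,-38.6]]]' && python3 -m creep '[[[0,0,0,0,0,0],[0,0,0,0,0,0],[0,0,0,0,0,0]]]';python3 go.py .5765 .0867 .14 197
```

```text
time_s: 6.0
position: [0.5722, 0.0898, 0.2325]
eef_rot: [-180.0, -0.1, -163.1]
wrist_force: [-1.0, 0.5, -0.4]
grip_width: 0.134
finger_force: 59.5
time_s: 6.3
position: [0.5726, 0.0916, 0.2332]
eef_rot: [180.0, 0.0, -162.9]
wrist_force: [-0.4, 0.2, -1.1]
grip_width: 0.131
finger_force: 59.5
([-0.0023, -0.0059, 0.0932], [0.0, 0.01, 0.06])
```

```bash
python3 -m creep '[[[-0.002,-0.006,0.03,0,0,0],[-0.002,-0.006,0.06,0,0,0],[-0.002,-0.006,0.08,0,0,0],[-0.002,-0.006,0.093,0,0,0],[-0.002,-0.006,0.093,0,0,0],[-0.002,-0.006,0.093,0,0,0]]]'; cat > look.py <<'E'
import sys,cv2,numpy as np
from rig import ctrl
from h import pr
from scipy.spatial.transform import Rotation as R
s=ctrl.state();f=ctrl.capture("scene")["frame"]
x,y,w,h=262,155,80,60;k=10
im=cv2.convertScaleAbs(cv2.resize(f[y:y+h,x:x+w,::-1],(w*k,h*k),interpolation=cv2.INTER_CUBIC),alpha=1.6,beta=15)
Rm=R.from_euler('xyz',s["eef_rot"],degrees=True)
o=s["position"]+Rm.apply([0,0,.026])   # predicted clip origin
for p in ([0,0,0],[0,0,.014],[0,0,-.021]): # tool axes, z down
    q=(pr("scene",o+Rm.apply(p))-[x,y]+.5)*k; cv2.circle(im,tuple(int(v) for v in q),4,(0,255,255),-1)
for sx in(-1,1):
  for sy in(-1,1):
    q=(pr("scene",o+Rm.apply([sx*.017,sy*.008,-.015]))-[x,y]+.5)*k; cv2.circle(im,tuple(int(v) for v in q),4,(255,255,0),-1)
cv2.imwrite(f"pics/{sys.argv[1]}.png",im);print(s["position"],s["eef_rot"],o)
E
python3 look.py h1
```

```text
time_s: 6.9
position: [0.5768, 0.0871, 0.1407]
eef_rot: [-180.0, 0.0, -162.9]
wrist_force: [0.9, 0.8, -0.0]
grip_width: 0.132
finger_force: 59.6
[0.57676847 0.08713524 0.14074579] [-1.79996335e+02  4.99009286e-02 -1.62891936e+02] [0.5767906  0.08714031 0.1147458 ]
```

View pics/h1.png

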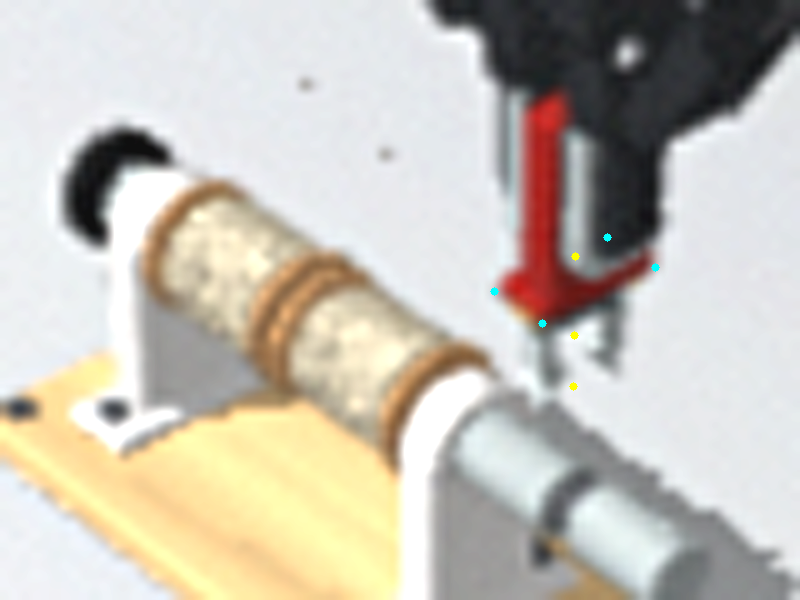

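```bash
cat > sp.py <<'E'
from ov import *
x,y,k=262,155,10
im=cv2.imread("pics/h1.png")
st=((.549,.1766),17.)
a=np.linspace(0,2*np.pi,60)
for yy,c in((-.058,(0,255,0)),(-.0895,(0,0,255)),(-.0985,(0,0,255)),(-.1285,(255,0,255))):
    P=W(*st,np.c_[.01*np.cos(a),0*a+yy,.065+.01*np.sin(a)])
    q=np.array([(pr("scene",p)-[x,y]+.5)*k for p in P]).astype(int); cv2.polylines(im,[q.reshape(-1,1,2)],True,c,1)
cv2.imwrite("pics/h2.png",im[300:600,350:750].repeat(2,0).repeat(2,1))
E
python3 sp.py
```

```text
(no output)
```

View pics/h2.png

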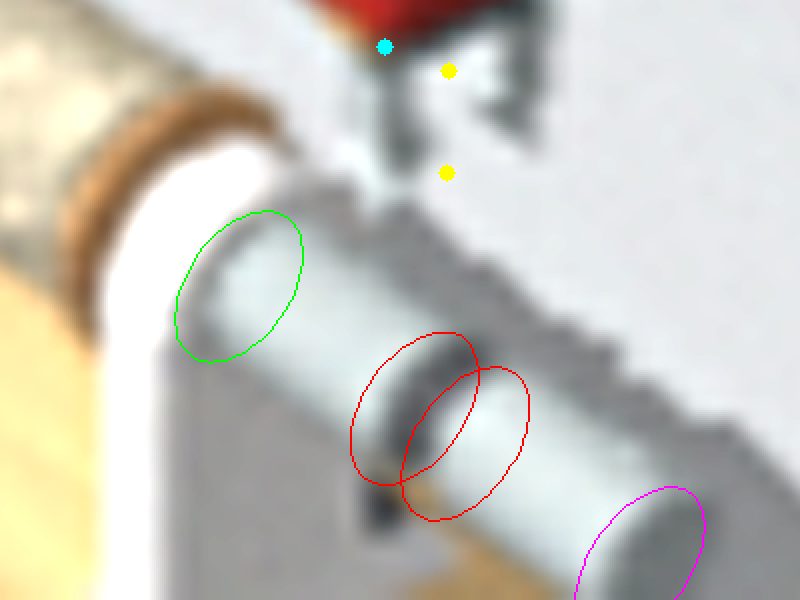

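```bash
python3 - <<'E'
from ov import *
from rig import ctrl
from scipy.ndimage import map_coordinates as mc
st=((.549,.1766),17.)
F={"top":C["top"]["frame"],"scene":ctrl.capture("scene")["frame"]}
ys=np.arange(-.138,-.052,.0015)
for n in F:
    g=F[n].astype(float).mean(2)
    cam=C[n]["T"][:3,3]
    ax=R.from_euler('z',17,degrees=True).apply([0,1,0])
    d=cam-W(*st,[(0,-.095,.065)])[0]; d-=ax*(d@ax); d/=np.linalg.norm(d)
    tot=0
    t=np.cross(ax,d)
    for a in(-.5,0,.5):
        q=np.array([pr(n,W(*st,[(0,y,.065)])[0]+.01*(np.cos(a)*d+np.sin(a)*t)) for y in ys]); tot=tot+mc(g,[q[:,1],q[:,0]],order=1)
    print(n); print([(round(y*1000,1),int(v/3)) for y,v in zip(ys,tot)])
E
```

```text
top
[(np.float64(-138.0), 117), (np.float64(-136.5), 112), (np.float64(-135.0), 108), (np.float64(-133.5), 108), (np.float64(-132.0), 107), (np.float64(-130.5), 105), (np.float64(-129.0), 104), (np.float64(-127.5), 100), (np.float64(-126.0), 98), (np.float64(-124.5), 94), (np.float64(-123.0), 93), (np.float64(-121.5), 94), (np.float64(-120.0), 94), (np.float64(-118.5), 94), (np.float64(-117.0), 94), (np.float64(-115.5), 93), (np.float64(-114.0), 93), (np.float64(-112.5), 95), (np.float64(-111.0), 95), (np.float64(-109.5), 93), (np.float64(-108.0), 93), (np.float64(-106.5), 94), (np.float64(-105.0), 94), (np.float64(-103.5), 94), (np.float64(-102.0), 94), (np.float64(-100.5), 93), (np.float64(-99.0), 89), (np.float64(-97.5), 81), (np.float64(-96.0), 74), (np.float64(-94.5), 70), (np.float64(-93.0), 70), (np.float64(-91.5), 72), (np.float64(-90.0), 75), (np.float64(-88.5), 83), (np.float64(-87.0), 91), (np.float64(-85.5), 95), (np.float64(-84.0), 96), (np.float64(-82.5), 97), (np.float64(-81.0), 98), (np.float64(-79.5), 97), (np.float64(-78.0), 96), (np.float64(-76.5), 96), (np.float64
[... 1221 characters left out ...]
 (np.float64(-91.5), 110), (np.float64(-90.0), 124), (np.float64(-88.5), 129), (np.float64(-87.0), 129), (np.float64(-85.5), 128), (np.float64(-84.0), 127), (np.float64(-82.5), 127), (np.float64(-81.0), 127), (np.float64(-79.5), 127), (np.float64(-78.0), 128), (np.float64(-76.5), 127), (np.float64(-75.0), 127), (np.float64(-73.5), 127), (np.float64(-72.0), 127), (np.float64(-70.5), 127), (np.float64(-69.0), 127), (np.float64(-67.5), 126), (np.float64(-66.0), 123), (np.float64(-64.5), 117), (np.float64(-63.0), 109), (np.float64(-61.5), 99), (np.float64(-60.0), 99), (np.float64(-58.5), 123), (np.float64(-57.0), 156), (np.float64(-55.5), 177), (np.float64(-54.0), 185), (np.float64(-52.5), 189)]
```

In this picture the clip sits as predicted, and the dark groove band on the spindle is at about (565,500). The edge profiles put the groove at -97 (scene) and -93 (top), so I'll start pressing at about -96.

```bash
python3 -m creep '[[[0,-0.0023,0.01,0,0,0],[0,-0.0023,0.02,0,0,0],[0,-0.0023,0.027,0,0,0],[0,-0.0023,0.031,0,0,0],[0,-0.0023,0.032,0,0,0],[0,-0.0023,0.032,0,0,0]]]' && python3 -m creep '[[[0,0,0.001,0,0,0],[0,0,0.002,0,0,0],[0,0,0.003,0,0,0],[0,0,0.003,0,0,0]]]'
```

```text
time_s: 7.6
position: [0.5767, 0.0851, 0.1078]
eef_rot: [180.0, -0.0, -162.9]
wrist_force: [-0.6, 0.5, -0.4]
grip_width: 0.131
finger_force: 59.6
time_s: 8.0
position: [0.5775, 0.0853, 0.1055]
eef_rot: [180.0, 0.1, -162.9]
wrist_force: [1.4, 1.8, -0.0]
grip_width: 0.131
finger_force: 59.6
```

```bash
python3 -m creep '[[[0,0,0.001,0,0,0],[0,0,0.002,0,0,0],[0,0,0.002,0,0,0]]]';python3 -m creep '[[[0,0,0.001,0,0,0],[0,0,0.001,0,0,0],[0,0,0.001,0,0,0]]]'
```

```text
time_s: 8.3
position: [0.5782, 0.0855, 0.1039]
eef_rot: [180.0, 0.2, -162.9]
wrist_force: [2.2, 2.0, 3.8]
grip_width: 0.136
finger_force: 60.2
time_s: 8.6
position: [0.5786, 0.0856, 0.1031]
eef_rot: [180.0, 0.2, -162.9]
wrist_force: [3.5, 2.8, 5.0]
grip_width: 0.135
finger_force: 60.4
```

```bash
python3 -m creep '[[[0,0,-0.005,0,0,0],[-0.0025,0,-0.005,0,0,0],[-0.0025,0,-0.005,0,0,0],[-0.0025,0,-0.003,0,0,0],[-0.0025,0,-0.002,0,0,0],[-0.0025,0,-0.001,0,0,0],[-0.0025,0,0,0,0,0],[-0.0025,0,0,0,0,0]]]'
```

```text
time_s: 9.4
position: [0.5798, 0.086, 0.1023]
eef_rot: [180.0, 0.1, -162.9]
wrist_force: [1.0, 3.1, 1.2]
grip_width: 0.129
finger_force: 59.7
```

```bash
python3 -m creep '[[[-0.0005,0,0.001,0,0,0],[-0.0005,0,0.001,0,0,0],[-0.0005,0,0.001,0,0,0]]]';python3 -m creep '[[[-0.0005,0,0.001,0,0,0],[-0.0005,0,0.001,0,0,0],[-0.0005,0,0.001,0,0,0]]]'
```

```text
time_s: 9.7
position: [0.5802, 0.0861, 0.1015]
eef_rot: [180.0, 0.1, -162.9]
wrist_force: [0.4, 3.1, 5.2]
grip_width: 0.135
finger_force: 60.3
time_s: 10.0
position: [0.5804, 0.0862, 0.1008]
eef_rot: [180.0, 0.0, -162.9]
wrist_force: [-1.2, 2.8, 8.5]
grip_width: 0.13
finger_force: 60.8
```

```bash
python3 -m creep '[[[0,0,0.001,0,0,0],[0,0,0.001,0,0,0],[0,0,0.001,0,0,0]]]';python3 -m creep '[[[0,0,0.001,0,0,0],[0,0,0.001,0,0,0],[0,0,0.001,0,0,0]]]'
```

```text
time_s: 10.3
position: [0.5803, 0.0861, 0.0997]
eef_rot: [180.0, 0.0, -162.9]
wrist_force: [-1.2, 2.6, 7.4]
grip_width: 0.131
finger_force: 60.7
time_s: 10.6
position: [0.5802, 0.0861, 0.0983]
eef_rot: [180.0, -0.0, -162.9]
wrist_force: [-0.2, 3.0, 5.0]
grip_width: 0.134
finger_force: 60.5
```

It's going into the groove, with the force dropping, so I'll continue.

```bash
python3 -m creep '[[[0,0,0.001,0,0,0],[0,0,0.002,0,0,0],[0,0,0.002,0,0,0]]]';python3 -m creep '[[[0,0,0.001,0,0,0],[0,0,0.002,0,0,0],[0,0,0.002,0,0,0]]]'
```

```text
time_s: 10.9
position: [0.5799, 0.086, 0.0956]
eef_rot: [180.0, -0.0, -162.9]
wrist_force: [-0.2, 2.5, 1.6]
grip_width: 0.131
finger_force: 60.0
time_s: 11.2
position: [0.5798, 0.0859, 0.0935]
eef_rot: [180.0, -0.1, -162.9]
wrist_force: [1.1, 4.2, -0.8]
grip_width: 0.13
finger_force: 59.6
```

```bash
python3 -m creep '[[[0,0,0.001,0,0,0],[0,0,0.002,0,0,0],[0,0,0.002,0,0,0]]]';python3 -m creep '[[[0,0,0.001,0,0,0],[0,0,0.001,0,0,0],[0,0,0.001,0,0,0]]]'
```

```text
time_s: 11.5
position: [0.5799, 0.0861, 0.0916]
eef_rot: [180.0, -0.0, -162.9]
wrist_force: [0.1, 3.7, -1.8]
grip_width: 0.128
finger_force: 59.5
time_s: 11.8
position: [0.58, 0.0861, 0.0911]
eef_rot: [180.0, -0.0, -162.9]
wrist_force: [-2.2, 4.0, 1.2]
grip_width: 0.129
finger_force: 59.9
```

```bash
python3 -m creep '[[[0,0,0.001,0,0,0],[0,0,0.001,0,0,0],[0,0,0.001,0,0,0]]]';python3 -m creep '[[[0,0,0.001,0,0,0],[0,0,0.001,0,0,0],[0,0,0.001,0,0,0]]]'
```

```text
time_s: 12.1
position: [0.5801, 0.0861, 0.0909]
eef_rot: [180.0, -0.0, -162.9]
wrist_force: [-4.0, 3.6, 7.6]
grip_width: 0.13
finger_force: 60.8
time_s: 12.4
position: [0.5802, 0.0862, 0.0907]
eef_rot: [180.0, 0.0, -162.9]
wrist_force: [-5.4, 3.2, 13.3]
grip_width: 0.128
finger_force: 61.7
```

The clip is firmly home: it stops stiffly at TCP z = 0.0908, 11 mm below first touch. Now I'll relieve the pressure, release and rise.

```bash
python3 -m creep '[[[0,0,-0.001,0,0,0],[0,0,-0.002,0,0,0],[0,0,-0.002,0,0,0]]]'; python3 -m creep '[[[0,0,0,0,0,0],[0,0,0,0,0,0],[0,0,0,0,0,0],[0,0,0,0,0,0]]]' 0.035; python3 -m creep '[[[0,0,-0.01,0,0,0],[0,0,-0.025,0,0,0],[0,0,-0.045,0,0,0],[0,0,-0.075,0,0,0],[0,0,-0.11,0,0,0],[0,0,-0.13,0,0,0],[0,0,-0.13,0,0,0],[0,0,-0.13,0,0,0]]]'; python3 look.py end
```

```text
time_s: 12.7
position: [0.58, 0.0861, 0.0911]
eef_rot: [180.0, -0.0, -162.9]
wrist_force: [-2.9, 4.3, 3.1]
grip_width: 0.133
finger_force: 59.9
time_s: 13.1
position: [0.5805, 0.0851, 0.091]
eef_rot: [-180.0, 0.0, -162.9]
wrist_force: [0.5, 0.3, -0.2]
grip_width: 0.415
finger_force: 0.0
time_s: 13.9
position: [0.5804, 0.086, 0.2224]
eef_rot: [180.0, 0.1, -162.9]
wrist_force: [0.8, -0.4, -0.8]
grip_width: 0.413
finger_force: 0.0
[0.58044785 0.08597469 0.22235904] [ 1.79993848e+02  1.11376875e-01 -1.62891805e+02] [0.58049533 0.08599222 0.19635909]
```

View pics/end.png

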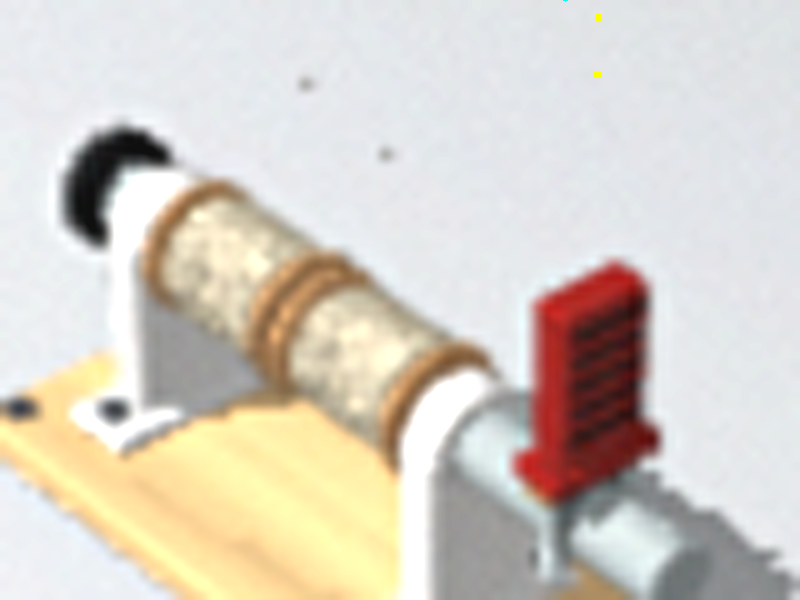

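The clip stands upright over the groove at about (580,400), with its jaws round the spindle. The gripper is clear and the spindle hasn't moved.

```bash
python3 -c "
from rig import ctrl
print(ctrl.job_done())"
```

```text
the job is handed in; nothing more can be done
None
```

The clip is snapped fully home in the spindle's groove and released. The press peaked at about 14 N, the last picture shows the clip upright with the gripper clear, and the job was handed in at about 14 s.

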